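# Load the cell carrier into the photometer and latch its tray

## Robot

A 6-joint arm with a two-finger parallel gripper is mounted at the origin on the work surface. World frame = base frame: x ahead of the robot, y to its left, z up, the work surface at z = 0. Lengths are in mm, angles in degrees, forces in N, time in s.
With the tool pointing down it reaches from about 350 to 850 mm from the base axis. Payload 8.1 kg.
Tool frame: the origin (TCP) lies on the centre line of the jaws, within the pads' length; the fingertips stand 19 mm ahead of it and the grasp point (between the pads) is the TCP; z points along the fingers, y is the line along which they close (so a half turn about z gives the same grasp; the last joint's range is limited). The gripper opens to 85 mm and grips with 20 to 120 N. Pads are 22 mm wide; open, the fingers measure 114 mm over their backs; the gripper's body (76 mm by 85 mm) begins 54 mm behind the grasp point. The pads swing forward as they close: fully open they stand 13 mm farther back than shut.
Start: joints at [68.617, 7.471, 85.268, -0, 87.261, -4.893], TCP at [170.284, 575.334, 250.292] pointing down, gripper open.
Joint ranges: [-169.43, 169.43], [-51.17, 129.36], [1.28, 143.12], [-76.62, 256.62], [0, 156.53], [-152.29, 152.29]. Speed limits (degrees/s): [136.94, 136.94, 159.86, 180, 180, 180].

## Interface

Orientations are given as [roll, pitch, yaw] about the fixed x, y, z axes, in that order (R = Rz(yaw) Ry(pitch) Rx(roll)).
In Python, from bench import r gives the robot as it stands. The module is installed in compiled form; this text tells all that it offers.
- The arm moves only by the tool servo_tool, never from a script. Its arguments are lists of equal length, an entry for each row: "fingers": the finger opening in m, from 0 to 0.0854; "linear": the shift along the tool's x, y, z in m, a list of three; "rotation": the turn, a rotation vector about the tool's x, y, z in degrees, a list of three. A call has 1 to 10 rows; each row is the pose to reach, as a shift and turn from the pose commanded when the call began, along the tool's axes at that moment; what a row does not reach only later rows make up. A row lasts 1/10 s, in which the tool goes at most 50 mm and 8.59 degrees, less where a joint would pass 70% of its speed; a pose out of reach is approached as far as the arm can. A call with a gripper value outside its range is refused whole. The fingers move at their own pace and stop on an object; "force" is the grip in N (left out, the last holds). Time passes only in rows, so rows that repeat a pose let the fingers close. It gives the time, the measured TCP pose, the force, the opening and the grip force at its end, in the units of the state.
- r.sense(): the state, without advancing time (a new reading comes with each control period).
- r.snapshot(name): name is "scene" or "top" or "wrist"; returns a dict with "frame" (384x512x3 uint8, red, green, blue), "fx", "fy", "cx", "cy" (pixels), "camera_from_world" (4x4, takes a point from world to camera coordinates). Camera axes: x right, y up, looking along -z (the intrinsics and any distortion apply to the point x, -y, -z); pixel columns grow to the right and rows downward; lengths in mm; the calibration is good to about 2 mm. A picture is of the moment at which its call begins. There is no depth.
- r.hand_in(): hands the job in; it is judged then, once.
The state is a dict: "time": time; "joint_pos": joint angles; "qd": joint speeds; "joint_efforts": joint torques, N m; "tool_pos": TCP position; "tcp_rot": TCP orientation; "ft_force": force on the tool from outside, world axes, zero at the start; "wrist_torque": the same for the moment, N m; "finger_gap": finger opening in mm; "grip_force": force on a finger pad.
Only numpy, scipy, OpenCV 4.12 (cv2) and the standard library are available. Lean on these libraries where they do the work, as an engineer would, in place of code of your own. Each camera call takes 0.05 s, during which the arm holds its last target. There are 200 camera calls.

## Task

Stand the two-cell carrier in the well of the photometer's open tray: keep it upright, lower it in, do not drop it. Then press the tray's front gently in until its push-push catch takes it, let go, and make sure that it has stayed in (press again if it comes back out). The slide must not be forced, and the other things on the bench stay where they are.

Things in the scene. Friction and masses are not known exactly. Their poses are not given: they have to be found in the camera images.
- cell_carrier: The carrier to load, about 0.14 kg: a black block 68 x 26 x 16 mm (long along its x) with two clear square glass cells standing on it (12.5 mm square, at x = +25 and -25 mm, tops 54 mm above the underside) and a black grip tab between them. Origin: centre of the underside, z up. Either way round is right.
- carrier_grip (a point): Place to pinch the cell carrier: on its black upright tab in the middle, 24 mm long (carrier's x) by 10 mm thick (y), from 16 to 54 mm above the underside; this point is 42 mm above it. Pinch across the 10 mm, fingers closing along y. 37 mm (along x) are free between the two cells.
- photometer: White bench photometer, 300 wide, 270 deep, fixed. Origin: on the bench below the middle of its front face; x points level into it (the way the tray is pressed), y to a user's left, z up. Front face 90 mm high; from there the hood slopes up backwards, 50 mm in 190, to 140 mm. Tray opening 106 mm wide, 9 to 80 mm above the bench. More than 20 N on it or its tray damages the slide.
- tray_front (a point): Middle of the outer face of the tray's front panel, the place to press: a grey plate 96 wide x 50 high x 8 mm thick, from 8 to 58 mm above the bench, this point 33 mm above it; axes as the photometer's. Tray out: 118 mm before the photometer's front face; latched: still 7 to 38 mm before it.
- tray_well (a point): Centre of the floor of the tray's well, 18 mm above the bench, 49 mm behind the panel's outer face; axes as the photometer's. Aluminium well 74 mm long (x) by 32 mm wide (y), its flared rim 16 mm above its floor. The carrier stands in it lengthways, its x along the well's x, 3 mm of play at each side, its origin then at this point.
- cell_tray (a joint): Travel of the tray, m: 0 fully out (start), growing as it is pressed in. A spring drives it back with 2 N at the start and 6 N at the end of the travel (plus 0.5 N of damping at 20 mm/s); if it has not caught it comes all the way out. Latched it rests anywhere from 0.080 to 0.111, depending on where the cell changer inside is parked; that cannot be seen beforehand.
- latch (a point): Push-push latch on the cell changer inside the photometer (this point: only the middle of its range). At the end of the travel a rubber buffer is met and resistance climbs 4 N per mm; pressed to about 12 N in all (15 N is sure) the catch takes, and the tray let go settles back some 4 mm and stays. Pressing it in again the same way releases it.
- vial_carrier: Bystander: a black block of the same size as the cell carrier, but with three round vials (16 mm, black caps, 56 mm high in all) and no grip tab. Origin: centre of the underside.
- reagent_bottle: Bystander: amber bottle with blue cap, 80 mm across, 165 mm high. Origin: centre of the underside.
- dropper_bottle: Bystander: small amber bottle with white cap, 38 mm across, 85 mm high. Origin: centre of the underside.
- stopper_bottle: Bystander: clear glass wide-neck bottle with stopper, 62 mm across, 120 mm high. Origin: centre of the underside.
- wash_bottle: Bystander: white wash bottle with red cap and bent spout, 68 mm across, 205 mm high. Origin: centre of the underside.
- beaker: Bystander: clear glass beaker, 60 mm across, 75 mm high. Origin: centre of the underside.
- watch_glass: Bystander: shallow white dish, 84 mm across, 12 mm high. Origin: centre of the underside.

How it is judged (in metres and radians):
On the way, in this order (a step that is already met when the one before it is completed fails the run):
1. the cell carrier, still held by the fingers, has been lowered into the well of the open tray (within 6 mm of its place, at most 8 mm above the floor) (x of cell_carrier in the frame of tray_well between -0.006 and 0.006 m and y of cell_carrier in the frame of tray_well between -0.006 and 0.006 m and z of cell_carrier in the frame of tray_well between -0.004 and 0.008 m and angle between the x axis of cell_carrier and the x axis of tray_well, either way round below 0.2 rad and contact force between the fingers and cell_carrier above 0.3 N and value of joint cell_tray below 0.02 m), for 0.05 s.
2. the tray has been pressed in with the carrier seated in it (x of cell_carrier in the frame of tray_well between -0.006 and 0.006 m and y of cell_carrier in the frame of tray_well between -0.006 and 0.006 m and z of cell_carrier in the frame of tray_well between -0.004 and 0.004 m and angle between the x axis of cell_carrier and the x axis of tray_well, either way round below 0.2 rad and angle between cell_carrier's own z axis and vertical below 0.08 rad and value of joint cell_tray above 0.075 m), for 0.1 s.
At the end, for the whole second after the job is handed in: The tray, let go, rests latched (travel above 0.075, speed under 5 mm/s), the cell carrier standing upright (within 0.08 rad) on the floor of its well: within 6 mm of the well's centre along x and y, within 4 mm in height, lengthways within 0.2 rad, at rest (all of step 2 and velocity of joint cell_tray between -0.005 and 0.005 m/s and linear speed of cell_carrier below 0.01 m/s); the robot touches nothing.
It fails at once if the slide is forced: more than 20 N from the robot on the photometer or its tray (contact force between any of the fingers, the arm and photometer above 20 N).
It fails at once if the cell carrier is tipped by more than 0.6 rad (angle between cell_carrier's own z axis and vertical above 0.6 rad).
It fails at once if a bystander is moved by more than 25 mm or tipped (distance of any of vial_carrier, reagent_bottle, dropper_bottle, stopper_bottle, wash_bottle, beaker, watch_glass from where it was at the start of the episode above 0.025 m or angle between any of vial_carrier, reagent_bottle, dropper_bottle, stopper_bottle, wash_bottle, beaker, watch_glass's own z axis and vertical above 0.4 rad).
It also fails if it takes over 54 s, if anything falls off the work surface, if the arm or the gripper's body presses on something with over 40 N, if the wrist force passes 120 N, or if a joint passes its speed limit or range.

## Working session

There is one attempt and no reset: what is moved stays moved. The work goes in short steps, Python scripts to look and compute and a tool call to move; the robot and the scene stay as the last step left them, time stands still between calls to the robot, and variables do not carry over. Pictures are saved under pics/ and viewed, at most 11 in all, crops included, and the job is handed in when it is done.

Besides the shell and the picture viewer there is one more tool, called after "Request:" in YAML: its name, and indented under it one key for each argument. servo_tool: Moves the arm, as the interface text tells. Its arguments: {"type":"object","properties":{"fingers":{"type":"array","items":{"type":"number"}},"linear":{"type":"array","items":{"type":"array","items":{"type":"number"}}},"rotation":{"type":"array","items":{"type":"array","items":{"type":"number"}}},"force":{"type":"number"}},"required":["fingers","linear","rotation"]}

```bash
mkdir -p pics
cat > h.py <<'E'
import numpy as np, cv2
from bench import r
def snap(n,f=None):
    s=r.snapshot(n)
    if f: cv2.imwrite('pics/'+f,s['frame'][:,:,::-1])
    return s
def ray(s,u,v):
    M=np.array(s['camera_from_world']);R=M[:3,:3];c=-R.T@M[:3,3]
    d=R.T@np.array([(u-s['cx'])/s['fx'],-(v-s['cy'])/s['fy'],-1.]);return c,d
def plane(s,u,v,z):
    c,d=ray(s,u,v);return c+d*(z-c[2])/d[2]
def proj(s,p):
    M=np.array(s['camera_from_world']);q=M[:3,:3]@np.array(p)+M[:3,3]
    return s['cx']+s['fx']*q[0]/-q[2], s['cy']-s['fy']*q[1]/-q[2]
E
python3 - <<'E'
from h import *
a=snap('scene');b=snap('top');
cv2.imwrite('pics/top.png',cv2.resize(b['frame'][:,:,::-1],(800,600)))
cv2.imwrite('pics/scene.png',cv2.resize(a['frame'][:,:,::-1],(800,600)))
for s in(a,b):print(ray(s,256,192),s['fx'],s['cx'],s['cy'], [k for k in s])
print(r.sense())
E
```

```text
(array([1616.39682549,   12.69052903, 1065.56380541]), array([-0.74395467, -0.04551713, -0.66674183])) 469.6455548457024 254.2204515302025 195.94801236052325 ['frame', 'fx', 'fy', 'cx', 'cy', 'camera_from_world']
(array([ 278.51234922,  -38.90061462, 1290.63709556]), array([ 0.203685  , -0.02986657, -0.97864459])) 438.8264305655096 251.24526860678154 193.19644868395 ['frame', 'fx', 'fy', 'cx', 'cy', 'camera_from_world']
{'time': 0.1, 'joint_pos': array([ 6.86179284e+01,  7.51046062e+00,  8.53240025e+01,  7.66581321e-04,
        8.72631042e+01, -4.89306239e+00]), 'qd': array([ 0.07127045, -0.14341364, -0.13932201,  0.04342534, -0.02599194,
        0.00744874]), 'joint_efforts': array([ 1.73166114e-03, -5.70950675e+01, -5.01941192e+01, -3.58137856e-05,
        8.21266731e-03,  7.93932653e-07]), 'tool_pos': array([170.09833204, 574.88604325, 249.34343344]), 'tcp_rot': array([-1.79902854e+02, -9.08497713e-03,  1.63510946e+02]), 'ft_force': array([-0.86833216, -0.83701232,  0.34033892]), 'wrist_torque': array([-0.01272794, -0.02834271, -0.04697492]), 'grip_force': 0.0, 'finger_gap': 85.4555307073752}
```

View pics/top.png

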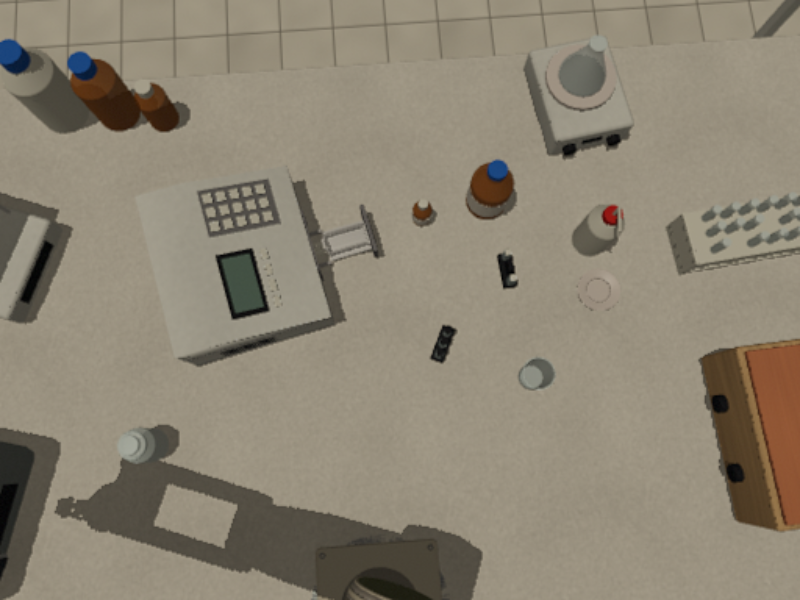

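View pics/scene.png

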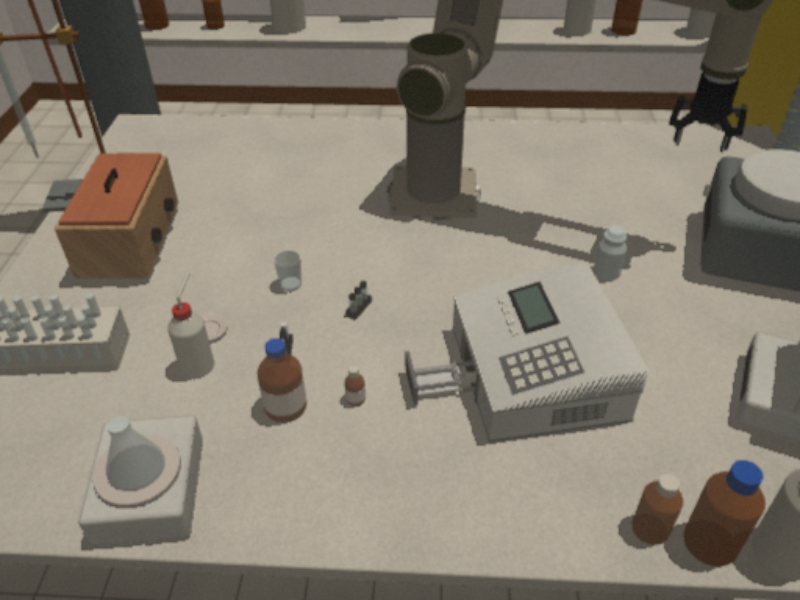

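The top view shows the cell carrier at about (508,270), the vial carrier at (443,343), and the tray with its panel at about (370,232) and well at about (347,242). All positions are in the 800-px view.

Run:
```python
from h import *
s=snap('top')
k=.64
for n,u,v,z in [('tab',508,268,54),('cA',505,252,8),('cB',512,285,8),('pan1',363,208,58),('pan2',380,256,58),('well',347,242,34),('frontA',289,168,115),('frontB',330,318,90),('vial',443,343,50),('amber',495,172,165),('drop',423,205,85),('wash',608,215,200)]:
    print(n,plane(s,u*k,v*k,z).round(0))
f=s['frame'][:,:,::-1]
a=cv2.resize(f[130:190,195:250],(390,426),interpolation=3);b=cv2.resize(f[145:205,300:355],(390,426),interpolation=3)
cv2.imwrite('pics/crop.png',np.hstack([a,b]))
R=r.sense();import scipy.spatial.transform as t
print(t.Rotation.from_euler('xyz',R['tcp_rot'],degrees=True).as_matrix().round(3))
```

```text
tab [ 582. -282.   54.]
cA [ 625. -289.    8.]
cB [ 559. -295.    8.]
pan1 [717. -21.  58.]
pan2 [621. -46.  58.]
well [660.  15.  34.]
frontA [784. 108. 115.]
frontB [505.  51.  90.]
vial [ 451. -149.   50.]
amber [ 728. -256.  165.]
drop [ 705. -132.   85.]
wash [ 624. -430.  200.]
[[-0.959  0.284 -0.001]
 [ 0.284  0.959 -0.001]
 [ 0.    -0.001 -1.   ]]
```

View pics/crop.png

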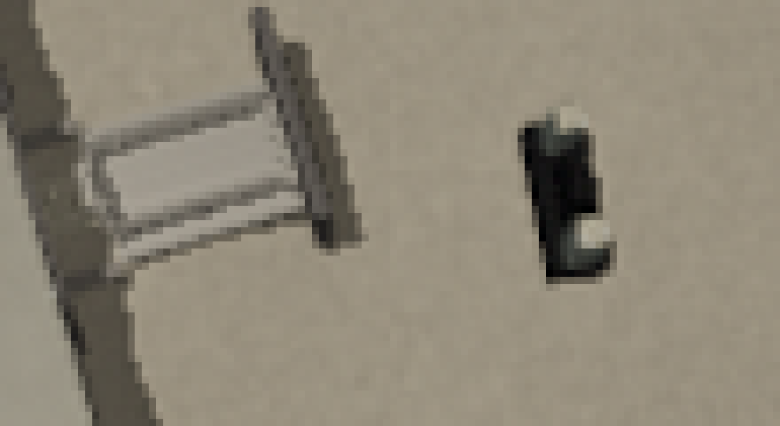

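The crop shows the tray with its well. The panel's top edge runs from roughly (258,10) to (330,235), and the carrier's long axis is roughly along world x. I'll go above the tray first and look from close by.

Request:
servo_tool:
  fingers: [0.085,0.085,0.085,0.085,0.085,0.085,0.085,0.085,0.085,0.085]
  linear:
    - [-0.042,-0.028,-0.01]
    - [-0.083,-0.057,-0.02]
    - [-0.125,-0.085,-0.03]
    - [-0.167,-0.113,-0.04]
    - [-0.208,-0.142,-0.05]
    - [-0.25,-0.17,-0.05]
    - [-0.292,-0.198,-0.05]
    - [-0.333,-0.227,-0.05]
    - [-0.375,-0.255,-0.05]
    - [-0.417,-0.283,-0.05]
  rotation:
    - [0,0,6]
    - [0,0,12]
    - [0,0,18]
    - [0,0,24]
    - [0,0,30]
    - [0,0,36]
    - [0,0,42]
    - [0,0,48]
    - [0,0,54]
    - [0,0,59]

```text
time: 1.15
tool_pos: [485.0, 190.5, 300.2]
tcp_rot: [180.0, -0.0, 104.3]
ft_force: [1.1, 0.8, 0.8]
finger_gap: 85.0
grip_force: 0.0
```

```bash
cat >> h.py <<'E'
from scipy.spatial.transform import Rotation as Ro
def go(p,yaw,rp=180):
    s=r.sense();R=Ro.from_euler('xyz',s['tcp_rot'],degrees=True)
    T=Ro.from_euler('xyz',[180,0,yaw],degrees=True)
    d=R.inv().apply(np.array(p)-s['tool_pos']);w=(R.inv()*T).as_rotvec(degrees=True)
    print('t',s['time'],'pos',s['tool_pos'].round(1),s['tcp_rot'].round(1),'shift',d.round(1),'len',np.linalg.norm(d).round(),'rot',w.round(1))
E
python3 -c "
from h import *
go([640,-10,300],104.6)"
```

```text
t 1.15 pos [485.  190.5 300.2] [180.   -0.  104.3] shift [-2.325e+02  1.008e+02  2.000e-01] len 253.0 rot [ 0.  -0.  -0.3]
```

Request:
servo_tool:
  fingers: [0.085,0.085,0.085,0.085,0.085,0.085,0.085,0.085]
  linear:
    - [-0.04,0.017,0]
    - [-0.08,0.035,0]
    - [-0.12,0.052,0]
    - [-0.16,0.07,0]
    - [-0.2,0.087,0]
    - [-0.233,0.101,0]
    - [-0.233,0.101,0]
    - [-0.233,0.101,0]
  rotation:
    - [0,0,0]
    - [0,0,0]
    - [0,0,0]
    - [0,0,0]
    - [0,0,0]
    - [0,0,0]
    - [0,0,0]
    - [0,0,0]

```text
time: 1.95
tool_pos: [640.3, -8.6, 299.3]
tcp_rot: [-179.9, -0.0, 104.4]
ft_force: [0.3, 0.8, -0.3]
finger_gap: 84.9
grip_force: 0.0
```

Run:
```python
from h import *
s=snap('wrist','w1.png')
go([640,-10,300],104.6)
print(ray(s,256,192), s['fx'],s['cx'],s['cy'])
for p in [(660,15,18),(669,-34,58),(582,-285,54)]:print(p,proj(s,p))
np.save('w1.npy',s,allow_pickle=True)
```

```text
t 2.0 pos [640.   -7.8 299.7] [-179.9   -0.   104.5] shift [-2.1 -0.6 -0.3] len 2.0 rot [-0.1 -0.  -0.1]
(array([621.6530485 ,  66.58371907, 422.79153596]), array([ 0.06664542, -0.28545467, -0.95615004])) 302.18216251184856 257.4612651061001 195.3851910872204
(660, 15, 18) (np.float64(276.18894691410173), np.float64(145.80568717535104))
(669, -34, 58) (np.float64(274.493786527959), np.float64(190.0359474989211))
(582, -285, 54) (np.float64(173.68320072216977), np.float64(331.0459593760572))
```

View pics/w1.png

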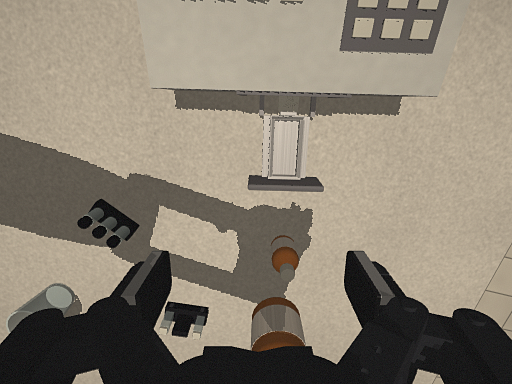

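The wrist view shows the tray well at about (286,147), the panel from (248,184) to (323,184), the carrier at (186,320) and the vial carrier at (108,222). I'll enlarge it.

Run:
```python
import cv2,numpy as np
f=cv2.imread('pics/w1.png')
a=cv2.resize(f[85:200,240:330],(450,575),interpolation=3);b=cv2.resize(f[295:345,155:217],(350,282),interpolation=3)
b=np.vstack([b,np.zeros((293,350,3),np.uint8)])
cv2.imwrite('pics/c1.png',np.hstack([a,b]))
```

```text
(no output)
```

View pics/c1.png

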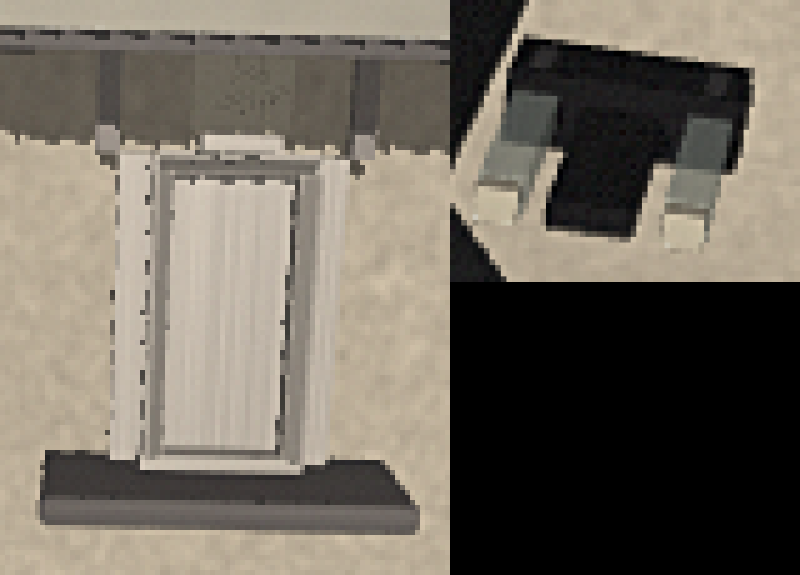

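Run:
```python
from h import *
s=np.load('w1.npy',allow_pickle=True).item()
P=lambda x,y,z:plane(s,240+x/5,85+y/5,z)
a,b=P(40,523,58),P(419,532,58);print('pan',a.round(1),b.round(1),np.linalg.norm(a-b),np.degrees(np.arctan2(*(b-a)[1::-1])))
m=(a+b)/2;u=(b-a)/np.linalg.norm(b-a);n=np.array([-u[1],u[0],0]);print('mid',m.round(1),'n',n,'well from panel',(m+49*n).round(1))
c,d=P(40,503,58),P(417,510,58);print('inner',((c+d)/2-m)@n)
for z,q in((18,[(170,180),(298,180),(280,452),(163,452)]),(34,[(150,155),(322,155),(303,470),(140,470)])):
  Q=np.array([P(*p,z) for p in q]);print(z,Q.round(1).tolist(),Q.mean(0).round(1),[np.linalg.norm(Q[i]-Q[i-1]).round(1) for i in range(4)])
C=[plane(s,155+x/5.645,295+y/5.645,54) for x,y in((47,203),(235,230))]
print('cells',C,np.linalg.norm(C[1]-C[0]),(C[0]+C[1])/2,np.degrees(np.arctan2(*(C[1]-C[0])[1::-1])))
C=[plane(s,155+x/5.645,295+y/5.645,16) for x,y in((75,38),(303,70))]
print('back edge',C,np.linalg.norm(C[1]-C[0]),np.degrees(np.arctan2(*(C[1]-C[0])[1::-1])))
```

```text
pan [636.5 -41.8  58. ] [729.7 -20.2  58. ] 95.6121400661025 13.035480454396712
mid [683.1 -31.   58. ] n [-0.22555439  0.97423058  0.        ] well from panel [672.1  16.7  58. ]
inner 5.491527051932227
18 [[648.6, 45.4, 18.0], [680.9, 53.7, 18.0], [697.3, -17.4, 18.0], [666.1, -25.4, 18.0]] [673.2  14.1  18. ] [np.float64(72.9), np.float64(33.4), np.float64(72.9), np.float64(32.2)]
34 [[641.1, 50.8, 34.0], [682.6, 61.5, 34.0], [701.6, -17.2, 34.0], [659.7, -28.0, 34.0]] [671.3  16.8  34. ] [np.float64(81.0), np.float64(42.8), np.float64(81.0), np.float64(43.3)]
cells [array([ 566.96729309, -288.73165427,   54.        ]), array([ 616.88635933, -284.90880023,   54.        ])] 50.06523131316391 [ 591.92682621 -286.82022725   54.        ] 4.3792228882858755
back edge [array([ 560.0092612 , -266.79634919,   16.        ]), array([ 624.46718776, -261.21899029,   16.        ])] 64.69877301353955 4.945321688785158
```

The measurements agree with the given sizes: panel 95.6 mm, well 73 x 33 mm, cell spacing 50 mm. The well is at about (672,15.5) with axis yaw about 103.7. The carrier is at about (592,-287) with yaw 4.6.

```bash
python3 -c "
from h import *
go([592,-287,200],184.6)"
```

```text
t 2.0 pos [640.   -7.8 299.7] [-179.9   -0.   104.5] shift [-258.4 -116.3   99.6] len 300.0 rot [ -0.   -0.1 -80.1]
```

Request:
servo_tool:
  fingers: [0.06,0.06,0.06,0.06,0.06,0.06,0.06,0.06,0.06,0.06]
  linear:
    - [-0.03,-0.013,0]
    - [-0.06,-0.027,0]
    - [-0.09,-0.04,0.0]
    - [-0.12,-0.054,0.01]
    - [-0.15,-0.067,0.03]
    - [-0.18,-0.081,0.05]
    - [-0.21,-0.095,0.07]
    - [-0.24,-0.108,0.09]
    - [-0.258,-0.116,0.1]
    - [-0.258,-0.116,0.1]
  rotation:
    - [0,0,-8]
    - [0,0,-16]
    - [0,0,-24]
    - [0,0,-32]
    - [0,0,-40]
    - [0,0,-48]
    - [0,0,-56]
    - [0,0,-64]
    - [0,0,-72]
    - [0,0,-80]

```text
time: 3.0
tool_pos: [590.8, -287.5, 197.8]
tcp_rot: [179.9, -0.2, -175.2]
ft_force: [0.3, 0.6, -0.2]
finger_gap: 59.8
grip_force: 0.0
```

Request:
servo_tool:
  fingers: [0.06,0.06]
  linear:
    - [0,0,0]
    - [0,0,0]
  rotation:
    - [0,0,0]
    - [0,0,0]

```text
time: 3.2
tool_pos: [593.1, -285.5, 201.0]
tcp_rot: [-180.0, 0.0, -175.7]
ft_force: [-0.0, -0.4, 1.1]
finger_gap: 60.2
grip_force: 0.0
```

Run:
```python
from h import *
s=snap('wrist','w2.png');np.save('w2.npy',s,allow_pickle=True)
go([592,-287,200],184.6)
u,v=proj(s,(592,-287,30));print(u,v)
x0,y0=max(0,int(u)-70),max(0,int(v)-60);print(x0,y0)
cv2.imwrite('pics/c2.png',cv2.resize(s['frame'][y0:y0+120,x0:x0+140,::-1],None,fx=5,fy=5,interpolation=3))
```

```text
t 3.25 pos [ 593.2 -285.5  201.1] [-1.800e+02  1.000e-01 -1.756e+02] shift [ 1.3 -1.4  1.1] len 2.0 rot [-0.   0.1 -0.2]
256.3842850847376 178.37923000975317
186 118
```

View pics/c2.png

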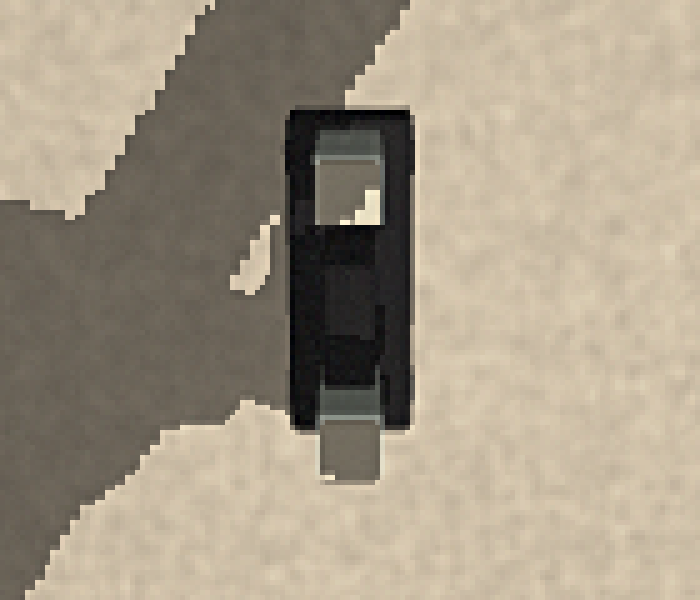

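The close view shows the carrier with cell tops at crop (350,192) and (350,451), and the tab top at (350,300).

Run:
```python
from h import *
s=np.load('w2.npy',allow_pickle=True).item()
P=lambda x,y,z:plane(s,186+x/5,118+y/5,z)
a,b,t=P(350,192,54),P(350,451,54),P(350,300,54)
c=(a+b)/2;yaw=np.degrees(np.arctan2(*(a-b)[1::-1]))
print(a.round(1),b.round(1),np.linalg.norm(a-b),c.round(1),t.round(1),yaw)
Q=np.array([P(290,108,16),P(413,108,16),P(411,430,0),P(291,430,0)]);print(Q.round(1),Q.mean(0))
go([*c[:2],42],180+yaw)
```

```text
[ 565.4 -289.3   54. ] [ 615.  -285.5   54. ] 49.748168542818554 [ 590.2 -287.4   54. ] [ 585.5 -287.8   54. ] -175.7270907359051
[[ 556.2 -302.3   16. ]
 [ 554.3 -277.5   16. ]
 [ 628.7 -270.9    0. ]
 [ 630.8 -298.1    0. ]] [ 592.51634636 -287.19188009    8.        ]
t 3.25 pos [ 593.2 -285.5  201.1] [-1.800e+02  1.000e-01 -1.756e+02] shift [  3.3  -1.6 159.1] len 159.0 rot [-1.000e-01 -0.000e+00 -1.799e+02]
```

Request:
servo_tool:
  fingers: [0.05,0.05,0.05,0.05,0.05,0.05,0.05,0.05]
  linear:
    - [0.002,-0.0017,0.03]
    - [0.002,-0.0017,0.06]
    - [0.002,-0.0017,0.09]
    - [0.002,-0.0017,0.115]
    - [0.002,-0.0017,0.135]
    - [0.002,-0.0017,0.15]
    - [0.002,-0.0017,0.159]
    - [0.002,-0.0017,0.159]
  rotation:
    - [0,0,0]
    - [0,0,0]
    - [0,0,0]
    - [0,0,0]
    - [0,0,0]
    - [0,0,0]
    - [0,0,0]
    - [0,0,0]

```text
time: 4.05
tool_pos: [590.4, -287.8, 40.3]
tcp_rot: [179.9, -0.1, -175.5]
ft_force: [-0.5, 0.2, -0.9]
finger_gap: 50.0
grip_force: 0.0
```

Request:
servo_tool:
  fingers: [0.03,0.02,0.012,0.005,0.0,0.0,0.0,0.0]
  linear:
    - [0,0,0]
    - [0,0,0]
    - [0,0,0]
    - [0,0,0]
    - [0,0,0]
    - [0,0,0]
    - [0,0,0]
    - [0,0,0]
  rotation:
    - [0,0,0]
    - [0,0,0]
    - [0,0,0]
    - [0,0,0]
    - [0,0,0]
    - [0,0,0]
    - [0,0,0]
    - [0,0,0]
  force: 25

```text
time: 4.85
tool_pos: [591.5, -289.0, 42.5]
tcp_rot: [-179.9, 0.1, -175.5]
ft_force: [-0.6, 1.0, 5.1]
finger_gap: 9.4
grip_force: 28.3
```

Gripped at 9.4 mm. Now lift.

Request:
servo_tool:
  fingers: [0,0,0,0,0,0,0,0]
  linear:
    - [0,0,-0.01]
    - [0,0,-0.03]
    - [0,0,-0.055]
    - [0,0,-0.08]
    - [0,0,-0.105]
    - [0,0,-0.13]
    - [0,0,-0.15]
    - [0,0,-0.15]
  rotation:
    - [0,0,0]
    - [0,0,0]
    - [0,0,0]
    - [0,0,0]
    - [0,0,0]
    - [0,0,0]
    - [0,0,0]
    - [0,0,0]

```text
time: 5.65
tool_pos: [592.5, -289.6, 195.8]
tcp_rot: [-179.8, 0.3, -175.5]
ft_force: [1.0, 0.3, -0.3]
finger_gap: 9.6
grip_force: 27.4
```

```bash
python3 -c "
from h import *
go([672,15.5,190],103.7)
s=r.sense();print(s['finger_gap'],s['grip_force'],s['ft_force'])"
```

```text
t 5.65 pos [ 592.5 -289.6  195.8] [-179.8    0.3 -175.5] shift [-103.2  298.     5.2] len 315.0 rot [ 0.   0.4 80.8]
9.5969005777902 27.42970436811447 [ 0.98946768  0.33784171 -0.34662107]
```

Request:
servo_tool:
  fingers: [0,0,0,0,0,0,0,0,0,0]
  linear:
    - [-0.007,0.02,0]
    - [-0.017,0.05,0]
    - [-0.028,0.08,0]
    - [-0.038,0.11,0]
    - [-0.048,0.14,0]
    - [-0.059,0.17,0]
    - [-0.069,0.2,0]
    - [-0.08,0.23,0]
    - [-0.09,0.26,0]
    - [-0.097,0.28,0]
  rotation:
    - [0,0,7]
    - [0,0,15]
    - [0,0,23]
    - [0,0,31]
    - [0,0,39]
    - [0,0,47]
    - [0,0,55]
    - [0,0,63]
    - [0,0,70]
    - [0,0,76]

```text
time: 6.65
tool_pos: [664.9, 0.5, 189.4]
tcp_rot: [-179.9, -0.1, 108.3]
ft_force: [-0.0, -0.4, -0.7]
finger_gap: 9.5
grip_force: 27.4
```

Request:
servo_tool:
  fingers: [0,0,0,0]
  linear:
    - [-0.01,0,0]
    - [-0.018,-0.001,0]
    - [-0.018,-0.001,0]
    - [-0.018,-0.001,0]
  rotation:
    - [0,0,3]
    - [0,0,4.8]
    - [0,0,4.8]
    - [0,0,4.8]

```text
time: 7.05
tool_pos: [669.8, -20.0, 190.6]
tcp_rot: [-179.9, -0.0, 103.7]
ft_force: [0.3, 0.1, -1.1]
finger_gap: 9.6
grip_force: 27.4
```

Run:
```python
from h import *
s=snap('wrist');np.save('w3.npy',s,allow_pickle=True)
go([672,15.5,190],103.7)
u,v=proj(s,(672,15,60));print(u,v)
x0,y0=int(u)-75,int(v)-85;print(x0,y0)
cv2.imwrite('pics/c3.png',cv2.resize(s['frame'][y0:y0+150,x0:x0+150,::-1],None,fx=4,fy=4,interpolation=3))
```

```text
t 7.1 pos [669.9 -19.8 190.8] [-180.    -0.   103.7] shift [33.8 10.4  0.8] len 35.0 rot [-0. -0.  0.]
269.4145632894451 153.6567900108564
194 68
```

View pics/c3.png

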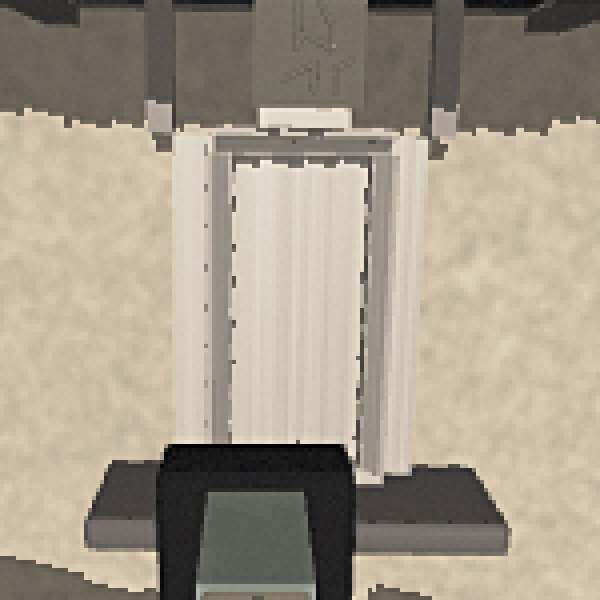

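The well is clearly visible ahead of the carrier's end. The carrier block's far edge runs from (160,447) to (352,447), and the panel's top corners are at (85,548) and (508,553). I'll measure both in this one view.

Run:
```python
from h import *
s=np.load('w3.npy',allow_pickle=True).item()
P=lambda x,y,z:plane(s,194+x/4,68+y/4,z)
st=r.sense();R=Ro.from_euler('xyz',st['tcp_rot'],degrees=True)
T=lambda p:(R.inv().apply(p-st['tool_pos'])).round(1)
a,b=P(85,550,58),P(509,553,58);m=(a+b)/2;u=(b-a)/np.linalg.norm(b-a);n=np.array([-u[1],u[0],0])
print('pan',np.linalg.norm(a-b),np.degrees(np.arctan2(u[1],u[0])),'well',(m+49*n).round(1),T(m+49*n))
for nm,x,y,z in[('fl TL',232,162,18),('fl TR',368,162,18),('fl L',229,440,18),('fl R',357,462,18),('rimL',207,150,34),('rimR',392,150,34),('rimL2',207,440,34),('rimR2',384,440,34)]:print(nm,P(x,y,z).round(1),T(P(x,y,z)))
for z in(148,164):
  for x,y in((160,460),(352,460),(256,444)):print(z,T(P(x,y,z)))
```

```text
pan 95.34415525988643 13.303714813006648 well [671.6  16.4  58. ] [ 34.7  10.3 132.8]
fl TL [648.7  45.8  18. ] [ 68.7  -4.9 172.8]
fl TR [679.8  53.4  18. ] [ 68.7  27.1 172.8]
fl L [663.6 -20.   18. ] [  1.3  -6.  172.8]
fl R [696.5 -17.9  18. ] [ -4.5  26.4 172.8]
rimL [642.9  47.5  34. ] [ 71.8 -10.2 156.8]
rimR [682.8  57.3  34. ] [ 71.8  30.9 156.8]
rimL2 [657.9 -17.2  34. ] [  5.4 -10.9 156.8]
rimR2 [699.   -7.1  34. ] [  5.4  31.3 156.8]
148 [ 31.8 -13.   42.8]
148 [31.8 14.3 42.8]
148 [34.1  0.6 42.8]
164 [ 36.2 -11.8  26.8]
164 [36.2 12.9 26.8]
164 [38.3  0.6 26.8]
```

Request:
servo_tool:
  fingers: [0,0,0,0,0,0,0,0,0,0]
  linear:
    - [0.015,0.005,0]
    - [0.028,0.008,0]
    - [0.0328,0.0099,0]
    - [0.0328,0.0099,0.02]
    - [0.0328,0.0099,0.045]
    - [0.0328,0.0099,0.07]
    - [0.0328,0.0099,0.09]
    - [0.0328,0.0099,0.1]
    - [0.0328,0.0099,0.105]
    - [0.0328,0.0099,0.105]
  rotation:
    - [0,0,0]
    - [0,0,0]
    - [0,0,0]
    - [0,0,0]
    - [0,0,0]
    - [0,0,0]
    - [0,0,0]
    - [0,0,0]
    - [0,0,0]
    - [0,0,0]

```text
time: 8.1
tool_pos: [672.1, 15.3, 86.2]
tcp_rot: [-180.0, -0.0, 103.7]
ft_force: [0.3, -0.0, -0.6]
finger_gap: 9.2
grip_force: 27.4
```

Run:
```python
from h import *
s=snap('wrist');np.save('w4.npy',s,allow_pickle=True)
go([672,15.5,60.5],103.4)
u,v=proj(s,(672,15,45));print(u,v)
x0,y0=int(u)-75,int(v)-75;print(x0,y0)
cv2.imwrite('pics/c4.png',cv2.resize(s['frame'][y0:y0+150,x0:x0+150,::-1],None,fx=4,fy=4,interpolation=3))
```

```text
t 8.15 pos [672.6  15.2  87.2] [179.9   0.  103.7] shift [ 0.5 -0.6 26.7] len 27.0 rot [0.1 0.  0.3]
256.4373919011568 235.62768535674013
181 160
```

View pics/c4.png

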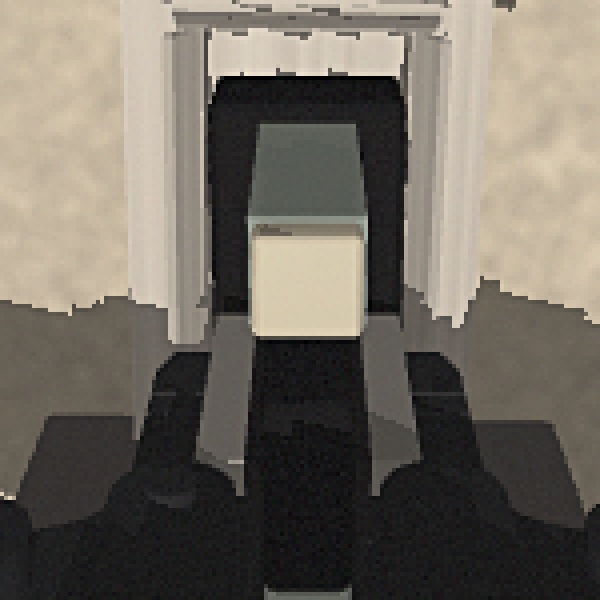

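The carrier is centred sideways: block 210–403 against well walls 205–408. The lengthwise check follows.

Run:
```python
from h import *
s=np.load('w4.npy',allow_pickle=True).item()
P=lambda x,y,z:plane(s,181+x/4,160+y/4,z)
st=r.sense();R=Ro.from_euler('xyz',st['tcp_rot'],degrees=True)
T=lambda p:(R.inv().apply(p-st['tool_pos'])).round(1)
for nm,x,y,z in[('floor end',307,34,18),('floor end upper',307,28,18),('rim end',307,12,34),('wallL',165,33,34),('wallR',440,33,34),('carrier end',307,77,44.7),('carrL',211,95,60),('carrR',403,95,60)]:print(nm,T(P(x,y,z)))
```

```text
floor end [34.9  0.  69.2]
floor end upper [35.9  0.  69.2]
rim end [41.8  0.  53.2]
wallL [ 38.6 -21.   53.1]
wallR [38.7 19.8 53.2]
carrier end [34.7  0.1 42.5]
carrL [ 36.3 -12.3  27.1]
carrR [36.3 12.4 27.2]
```

Request:
servo_tool:
  fingers: [0,0,0,0,0,0,0,0,0,0]
  linear:
    - [-0.001,-0.0003,0]
    - [-0.0015,-0.0003,0.004]
    - [-0.0015,-0.0003,0.008]
    - [-0.0015,-0.0003,0.012]
    - [-0.0015,-0.0003,0.015]
    - [-0.0015,-0.0003,0.017]
    - [-0.0015,-0.0003,0.019]
    - [-0.0015,-0.0003,0.021]
    - [-0.0015,-0.0003,0.021]
    - [-0.0015,-0.0003,0.021]
  rotation:
    - [0,0,0]
    - [0,0,0]
    - [0,0,0]
    - [0,0,0]
    - [0,0,0]
    - [0,0,0]
    - [0,0,0]
    - [0,0,0]
    - [0,0,0]
    - [0,0,0]

```text
time: 9.15
tool_pos: [672.2, 13.5, 65.3]
tcp_rot: [-180.0, 0.0, 103.7]
ft_force: [0.0, -0.5, -1.5]
finger_gap: 9.5
grip_force: 27.4
```

Request:
servo_tool:
  fingers: [0,0,0,0,0,0]
  linear:
    - [0,0,0.0015]
    - [0,0,0.003]
    - [0,0,0.004]
    - [0,0,0.004]
    - [0,0,0.004]
    - [0,0,0.004]
  rotation:
    - [0,0,0]
    - [0,0,0]
    - [0,0,0]
    - [0,0,0]
    - [0,0,0]
    - [0,0,0]

```text
time: 9.75
tool_pos: [672.2, 13.5, 61.4]
tcp_rot: [180.0, 0.0, 103.7]
ft_force: [-0.0, 0.1, -1.1]
finger_gap: 9.0
grip_force: 27.4
```

Request:
servo_tool:
  fingers: [0,0,0,0,0]
  linear:
    - [0,0,0.0005]
    - [0,0,0.001]
    - [0,0,0.001]
    - [0,0,0.001]
    - [0,0,0.001]
  rotation:
    - [0,0,0]
    - [0,0,0]
    - [0,0,0]
    - [0,0,0]
    - [0,0,0]

```text
time: 10.25
tool_pos: [672.3, 13.5, 60.5]
tcp_rot: [180.0, 0.0, 103.7]
ft_force: [-1.4, 0.2, 0.7]
finger_gap: 9.7
grip_force: 27.7
```

Run:
```python
from h import *
s=snap('wrist');np.save('w5.npy',s,allow_pickle=True)
go([672,14,61],103.7);print(r.sense()['ft_force'])
u,v=proj(s,(672,15,45));print(u,v)
x0,y0=int(u)-75,int(v)-75;print(x0,y0)
cv2.imwrite('pics/c5.png',cv2.resize(s['frame'][y0:y0+150,x0:x0+150,::-1],None,fx=4,fy=4,interpolation=3))
```

```text
t 10.3 pos [672.3  13.5  60.5] [180.    0.  103.7] shift [ 0.5 -0.2 -0.5] len 1.0 rot [0. 0. 0.]
[-0.45521026  0.1638029   1.94043705]
256.67558081690476 253.99120613600996
181 178
```

View pics/c5.png

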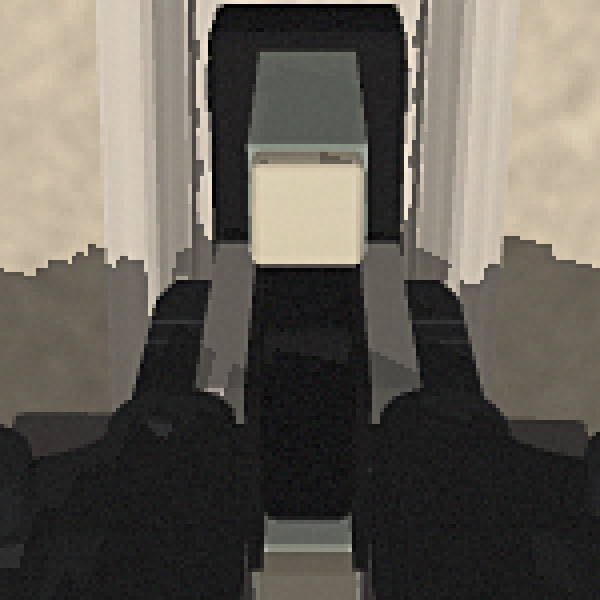

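The carrier sits in the well with equal gaps at the sides, and contact is about 2–3 N. Release and rise.

Request:
servo_tool:
  fingers: [0.012,0.016,0.022,0.03,0.03,0.03]
  linear:
    - [0,0,0]
    - [0,0,0]
    - [0,0,0]
    - [0,0,0]
    - [0,0,0]
    - [0,0,0]
  rotation:
    - [0,0,0]
    - [0,0,0]
    - [0,0,0]
    - [0,0,0]
    - [0,0,0]
    - [0,0,0]

```text
time: 10.9
tool_pos: [672.2, 13.5, 60.3]
tcp_rot: [-180.0, 0.0, 103.7]
ft_force: [-0.6, 0.3, 0.4]
finger_gap: 30.1
grip_force: 0.0
```

Request:
servo_tool:
  fingers: [0.03,0.03,0.03,0.03,0.03,0.03,0.03,0.03]
  linear:
    - [0,0,-0.005]
    - [0,0,-0.015]
    - [0,0,-0.03]
    - [0,0,-0.05]
    - [0,0,-0.08]
    - [0,0,-0.11]
    - [0,0,-0.13]
    - [0,0,-0.13]
  rotation:
    - [0,0,0]
    - [0,0,0]
    - [0,0,0]
    - [0,0,0]
    - [0,0,0]
    - [0,0,0]
    - [0,0,0]
    - [0,0,0]

```text
time: 11.7
tool_pos: [674.9, 13.4, 197.1]
tcp_rot: [179.5, 0.2, 103.7]
ft_force: [0.5, -0.1, 0.2]
finger_gap: 30.0
grip_force: 0.0
```

Run:
```python
from h import *
s=snap('wrist');np.save('w6.npy',s,allow_pickle=True)
go([672,14,61],103.7);st=r.sense();print(st['ft_force'])
u,v=proj(s,(672,15,45));print(u,v)
x0,y0=int(u)-60,int(v)-70;print(x0,y0)
cv2.imwrite('pics/c6.png',cv2.resize(s['frame'][y0:y0+130,x0:x0+120,::-1],None,fx=4.5,fy=4.5,interpolation=3))
```

```text
t 11.75 pos [673.9  13.4 194.3] [1.797e+02 1.000e-01 1.037e+02] shift [  1.3  -2.4 133.3] len 133.0 rot [0.3 0.1 0. ]
[-0.03748666 -0.45219844 -0.53600596]
252.94748268805506 182.08582182031518
192 112
```

View pics/c6.png

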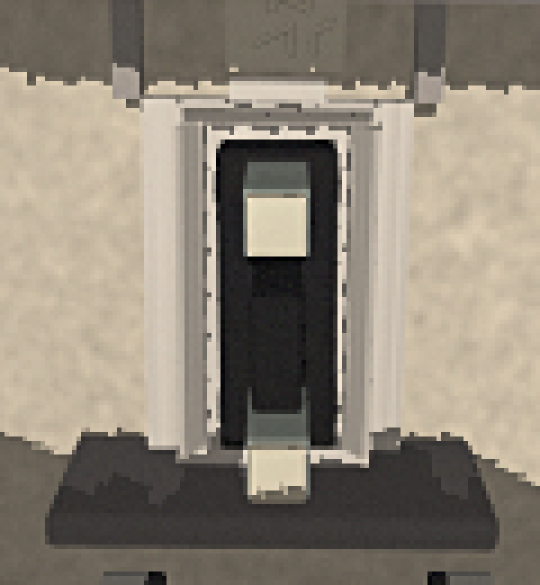

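The carrier is seated squarely in the well, with even gaps all round. I'll go in front of the panel with the fingers closed and press on it with their side.

Request:
servo_tool:
  fingers: [0,0,0,0,0,0,0,0,0,0]
  linear:
    - [-0.025,0,0]
    - [-0.05,0,0]
    - [-0.07,0,0]
    - [-0.07,0,0.01]
    - [-0.07,0,0.04]
    - [-0.07,0,0.07]
    - [-0.07,0,0.1]
    - [-0.07,0,0.125]
    - [-0.07,0,0.135]
    - [-0.07,0,0.135]
  rotation:
    - [0,0,0]
    - [0,0,0]
    - [0,0,0]
    - [0,0,0]
    - [0,0,0]
    - [0,0,0]
    - [0,0,0]
    - [0,0,0]
    - [0,0,0]
    - [0,0,0]

```text
time: 12.75
tool_pos: [686.7, -53.8, 52.4]
tcp_rot: [-179.7, -0.1, 103.7]
ft_force: [-0.0, -0.2, -0.0]
finger_gap: -0.1
grip_force: 0.0
```

Request:
servo_tool:
  fingers: [0,0,0,0,0,0]
  linear:
    - [0.001,0,0]
    - [0.002,0,0]
    - [0.004,0,0]
    - [0.006,0,0]
    - [0.006,0,0]
    - [0.006,0,0]
  rotation:
    - [0,0,0]
    - [0,0,0]
    - [0,0,0]
    - [0,0,0]
    - [0,0,0]
    - [0,0,0]

```text
time: 13.35
tool_pos: [687.4, -48.6, 55.6]
tcp_rot: [180.0, 0.0, 103.7]
ft_force: [0.5, -0.6, 0.5]
finger_gap: -0.1
grip_force: 0.0
```

Request:
servo_tool:
  fingers: [0,0,0,0,0,0,0,0]
  linear:
    - [0.001,0,0]
    - [0.002,0,0]
    - [0.003,0,0]
    - [0.004,0,0]
    - [0.005,0,0]
    - [0.006,0,0]
    - [0.007,0,0]
    - [0.008,0,0]
  rotation:
    - [0,0,0]
    - [0,0,0]
    - [0,0,0]
    - [0,0,0]
    - [0,0,0]
    - [0,0,0]
    - [0,0,0]
    - [0,0,0]

```text
time: 14.15
tool_pos: [685.5, -41.3, 55.3]
tcp_rot: [180.0, 0.0, 103.7]
ft_force: [0.5, -2.0, -0.7]
finger_gap: 0.1
grip_force: 1.1
```

Request:
servo_tool:
  fingers: [0,0,0,0,0,0,0,0,0,0]
  linear:
    - [0.002,0,0]
    - [0.005,0,0]
    - [0.008,0,0]
    - [0.011,0,0]
    - [0.014,0,0]
    - [0.017,0,0]
    - [0.02,0,0]
    - [0.023,0,0]
    - [0.025,0,0]
    - [0.026,0,0]
  rotation:
    - [0,0,0]
    - [0,0,0]
    - [0,0,0]
    - [0,0,0]
    - [0,0,0]
    - [0,0,0]
    - [0,0,0]
    - [0,0,0]
    - [0,0,0]
    - [0,0,0]

```text
time: 15.15
tool_pos: [679.3, -15.4, 55.4]
tcp_rot: [180.0, 0.0, 103.7]
ft_force: [1.9, -3.2, -1.4]
finger_gap: 0.3
grip_force: 1.6
```

Request:
servo_tool:
  fingers: [0,0,0,0,0,0,0,0,0,0]
  linear:
    - [0.002,0,0]
    - [0.005,0,0]
    - [0.008,0,0]
    - [0.011,0,0]
    - [0.014,0,0]
    - [0.017,0,0]
    - [0.02,0,0]
    - [0.023,0,0]
    - [0.026,0,0]
    - [0.028,0,0]
  rotation:
    - [0,0,0]
    - [0,0,0]
    - [0,0,0]
    - [0,0,0]
    - [0,0,0]
    - [0,0,0]
    - [0,0,0]
    - [0,0,0]
    - [0,0,0]
    - [0,0,0]

```text
time: 16.15
tool_pos: [672.9, 11.7, 55.5]
tcp_rot: [180.0, 0.0, 103.7]
ft_force: [3.9, -4.3, -0.5]
finger_gap: 0.1
grip_force: 2.3
```

Request:
servo_tool:
  fingers: [0,0,0,0,0,0,0,0]
  linear:
    - [0.002,0,0]
    - [0.005,0,0]
    - [0.008,0,0]
    - [0.011,0,0]
    - [0.014,0,0]
    - [0.016,0,0]
    - [0.017,0,0]
    - [0.017,0,0]
  rotation:
    - [0,0,0]
    - [0,0,0]
    - [0,0,0]
    - [0,0,0]
    - [0,0,0]
    - [0,0,0]
    - [0,0,0]
    - [0,0,0]

```text
time: 16.95
tool_pos: [669.0, 28.1, 55.6]
tcp_rot: [180.0, 0.0, 103.7]
ft_force: [4.7, -3.7, -0.2]
finger_gap: 0.3
grip_force: 2.4
```

The axial force is about 4.7 N, plus some sideways friction drag, which I'll ease off slightly. From here I go on in small steps.

Request:
servo_tool:
  fingers: [0,0,0,0,0,0]
  linear:
    - [0.0005,0.0005,0]
    - [0.001,0.001,0]
    - [0.002,0.001,0]
    - [0.003,0.001,0]
    - [0.004,0.001,0]
    - [0.004,0.001,0]
  rotation:
    - [0,0,0]
    - [0,0,0]
    - [0,0,0]
    - [0,0,0]
    - [0,0,0]
    - [0,0,0]

```text
time: 17.55
tool_pos: [668.3, 31.9, 55.5]
tcp_rot: [-180.0, 0.0, 103.7]
ft_force: [-0.7, -5.9, 3.0]
finger_gap: -0.1
grip_force: 2.5
```

Request:
servo_tool:
  fingers: [0,0,0,0,0]
  linear:
    - [0.0005,0,0]
    - [0.001,0,0]
    - [0.0015,0,0]
    - [0.002,0,0]
    - [0.0025,0,0]
  rotation:
    - [0,0,0]
    - [0,0,0]
    - [0,0,0]
    - [0,0,0]
    - [0,0,0]

```text
time: 18.05
tool_pos: [667.8, 34.2, 55.5]
tcp_rot: [-180.0, 0.0, 103.7]
ft_force: [-1.2, -5.9, 2.5]
finger_gap: -0.1
grip_force: 2.7
```

Request:
servo_tool:
  fingers: [0,0,0,0,0]
  linear:
    - [0.0005,0,0]
    - [0.001,0,0]
    - [0.0015,0,0]
    - [0.002,0,0]
    - [0.0025,0,0]
  rotation:
    - [0,0,0]
    - [0,0,0]
    - [0,0,0]
    - [0,0,0]
    - [0,0,0]

```text
time: 18.55
tool_pos: [667.2, 36.6, 55.5]
tcp_rot: [-180.0, 0.0, 103.7]
ft_force: [-0.1, -5.2, 1.8]
finger_gap: -0.2
grip_force: 2.7
```

Request:
servo_tool:
  fingers: [0,0,0,0,0]
  linear:
    - [0.0005,0,0]
    - [0.001,0,0]
    - [0.0015,0,0]
    - [0.002,0,0]
    - [0.0025,0,0]
  rotation:
    - [0,0,0]
    - [0,0,0]
    - [0,0,0]
    - [0,0,0]
    - [0,0,0]

```text
time: 19.05
tool_pos: [666.6, 39.1, 55.5]
tcp_rot: [-180.0, 0.0, 103.7]
ft_force: [0.9, -5.3, 2.2]
finger_gap: -0.0
grip_force: 2.8
```

Request:
servo_tool:
  fingers: [0,0,0,0,0]
  linear:
    - [0.0005,0,0]
    - [0.001,0,0]
    - [0.0015,0,0]
    - [0.002,0,0]
    - [0.0025,0,0]
  rotation:
    - [0,0,0]
    - [0,0,0]
    - [0,0,0]
    - [0,0,0]
    - [0,0,0]

```text
time: 19.55
tool_pos: [666.1, 41.5, 55.5]
tcp_rot: [-180.0, 0.0, 103.7]
ft_force: [0.3, -5.3, 1.6]
finger_gap: 0.1
grip_force: 2.8
```

Request:
servo_tool:
  fingers: [0,0,0,0,0]
  linear:
    - [0.0005,0,0]
    - [0.001,0,0]
    - [0.0015,0,0]
    - [0.002,0,0]
    - [0.0025,0,0]
  rotation:
    - [0,0,0]
    - [0,0,0]
    - [0,0,0]
    - [0,0,0]
    - [0,0,0]

```text
time: 20.05
tool_pos: [665.5, 43.9, 55.6]
tcp_rot: [-180.0, 0.0, 103.7]
ft_force: [0.3, -6.3, 0.5]
finger_gap: -0.2
grip_force: 2.9
```

Request:
servo_tool:
  fingers: [0,0,0,0,0]
  linear:
    - [0.0005,0,0]
    - [0.001,0,0]
    - [0.0015,0,0]
    - [0.002,0,0]
    - [0.0025,0,0]
  rotation:
    - [0,0,0]
    - [0,0,0]
    - [0,0,0]
    - [0,0,0]
    - [0,0,0]

```text
time: 20.55
tool_pos: [665.0, 46.3, 55.5]
tcp_rot: [-180.0, 0.0, 103.7]
ft_force: [1.0, -5.6, 2.0]
finger_gap: 0.3
grip_force: 2.9
```

Request:
servo_tool:
  fingers: [0,0,0,0,0]
  linear:
    - [0.0005,0,0]
    - [0.001,0,0]
    - [0.0015,0,0]
    - [0.002,0,0]
    - [0.0025,0,0]
  rotation:
    - [0,0,0]
    - [0,0,0]
    - [0,0,0]
    - [0,0,0]
    - [0,0,0]

```text
time: 21.05
tool_pos: [664.4, 48.7, 55.5]
tcp_rot: [-180.0, 0.0, 103.7]
ft_force: [0.1, -5.5, 1.5]
finger_gap: 0.2
grip_force: 2.9
```

Request:
servo_tool:
  fingers: [0,0,0,0,0]
  linear:
    - [0.0005,0,0]
    - [0.001,0,0]
    - [0.0015,0,0]
    - [0.002,0,0]
    - [0.0025,0,0]
  rotation:
    - [0,0,0]
    - [0,0,0]
    - [0,0,0]
    - [0,0,0]
    - [0,0,0]

```text
time: 21.55
tool_pos: [663.8, 51.2, 55.5]
tcp_rot: [-180.0, 0.0, 103.7]
ft_force: [1.6, -6.4, 1.1]
finger_gap: -0.0
grip_force: 3.0
```

Request:
servo_tool:
  fingers: [0,0,0,0,0]
  linear:
    - [0.0005,0,0]
    - [0.001,0,0]
    - [0.0015,0,0]
    - [0.002,0,0]
    - [0.0025,0,0]
  rotation:
    - [0,0,0]
    - [0,0,0]
    - [0,0,0]
    - [0,0,0]
    - [0,0,0]

```text
time: 22.05
tool_pos: [663.4, 53.3, 55.6]
tcp_rot: [-180.0, 0.1, 103.7]
ft_force: [1.6, -7.4, 1.6]
finger_gap: 0.1
grip_force: 3.9
```

The buffer has been met: the pad reading jumped. Smaller steps now.

Request:
servo_tool:
  fingers: [0,0,0,0]
  linear:
    - [0.0004,0,0]
    - [0.0008,0,0]
    - [0.0012,0,0]
    - [0.0012,0,0]
  rotation:
    - [0,0,0]
    - [0,0,0]
    - [0,0,0]
    - [0,0,0]

```text
time: 22.45
tool_pos: [663.2, 53.8, 55.6]
tcp_rot: [-180.0, 0.1, 103.7]
ft_force: [2.9, -9.6, 0.7]
finger_gap: 0.1
grip_force: 4.8
```

Request:
servo_tool:
  fingers: [0,0,0,0,0]
  linear:
    - [0.0005,0,0]
    - [0.001,0,0]
    - [0.0015,0,0]
    - [0.0015,0,0]
    - [0.0015,0,0]
  rotation:
    - [0,0,0]
    - [0,0,0]
    - [0,0,0]
    - [0,0,0]
    - [0,0,0]

```text
time: 22.95
tool_pos: [663.0, 54.6, 55.6]
tcp_rot: [180.0, 0.2, 103.7]
ft_force: [4.0, -11.9, 0.0]
finger_gap: -0.4
grip_force: 6.1
```

Request:
servo_tool:
  fingers: [0,0,0,0,0]
  linear:
    - [0.0004,0,0]
    - [0.0008,0,0]
    - [0.0012,0,0]
    - [0.0012,0,0]
    - [0.0012,0,0]
  rotation:
    - [0,0,0]
    - [0,0,0]
    - [0,0,0]
    - [0,0,0]
    - [0,0,0]

```text
time: 23.45
tool_pos: [662.9, 55.2, 55.6]
tcp_rot: [180.0, 0.2, 103.6]
ft_force: [3.7, -13.5, -0.8]
finger_gap: 0.1
grip_force: 7.3
```

Request:
servo_tool:
  fingers: [0,0,0,0]
  linear:
    - [0.0003,0,0]
    - [0.0006,0,0]
    - [0.0006,0,0]
    - [0.0006,0,0]
  rotation:
    - [0,0,0]
    - [0,0,0]
    - [0,0,0]
    - [0,0,0]

```text
time: 23.85
tool_pos: [662.8, 55.5, 55.6]
tcp_rot: [180.0, 0.2, 103.6]
ft_force: [4.6, -15.4, -0.8]
finger_gap: -0.1
grip_force: 7.8
```

Pressed to about 15 N. Now I back off slowly and watch the force.

Request:
servo_tool:
  fingers: [0,0,0,0,0,0,0,0,0,0]
  linear:
    - [-0.001,0,0]
    - [-0.002,0,0]
    - [-0.003,0,0]
    - [-0.004,0,0]
    - [-0.005,0,0]
    - [-0.006,0,0]
    - [-0.007,0,0]
    - [-0.008,0,0]
    - [-0.009,0,0]
    - [-0.012,0,0]
  rotation:
    - [0,0,0]
    - [0,0,0]
    - [0,0,0]
    - [0,0,0]
    - [0,0,0]
    - [0,0,0]
    - [0,0,0]
    - [0,0,0]
    - [0,0,0]
    - [0,0,0]

```text
time: 24.85
tool_pos: [664.6, 47.5, 55.1]
tcp_rot: [-180.0, -0.1, 103.7]
ft_force: [-0.0, -0.6, -0.3]
finger_gap: -0.1
grip_force: 0.0
```

Request:
servo_tool:
  fingers: [0,0,0,0,0,0]
  linear:
    - [-0.003,0,0]
    - [-0.007,0,0]
    - [-0.012,0,0]
    - [-0.02,0,0]
    - [-0.03,0,0]
    - [-0.03,0,0]
  rotation:
    - [0,0,0]
    - [0,0,0]
    - [0,0,0]
    - [0,0,0]
    - [0,0,0]
    - [0,0,0]

```text
time: 25.45
tool_pos: [672.6, 15.8, 55.4]
tcp_rot: [180.0, 0.0, 103.6]
ft_force: [-0.1, 0.1, -0.2]
finger_gap: -0.1
grip_force: 0.0
```

Run:
```python
from h import *
st=r.sense();print(st['ft_force'],st['tool_pos'],st['grip_force'])
s=snap('wrist','w7.png');w=s['frame'][:,:,::-1]
t=snap('top')['frame'][120:200,170:260,::-1]
cv2.imwrite('pics/c7.png',np.hstack([cv2.resize(w,(480,360)),cv2.resize(t,(320,360),interpolation=3)]))
```

```text
[-0.12420456  0.1011958  -0.21536388] [672.60398392  15.84921357  55.36576936] 0.0
```

View pics/c7.png

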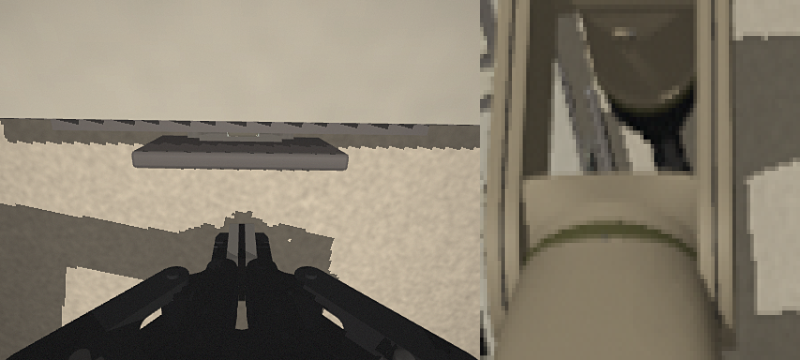

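The tray has stayed in, with its panel close to the housing (rows about 135–170, left half), and the fingers are clear of it. I'll let some time pass, check that nothing has moved, and hand in.

Request:
servo_tool:
  fingers: [0,0,0,0,0]
  linear:
    - [0,0,0]
    - [0,0,0]
    - [0,0,0]
    - [0,0,0]
    - [0,0,0]
  rotation:
    - [0,0,0]
    - [0,0,0]
    - [0,0,0]
    - [0,0,0]
    - [0,0,0]

```text
time: 26.05
tool_pos: [672.2, 17.8, 55.3]
tcp_rot: [180.0, -0.0, 103.7]
ft_force: [-0.8, 0.6, -0.0]
finger_gap: 0.2
grip_force: 0.0
```

Run:
```python
from h import *
a=cv2.imread('pics/w7.png');s=snap('wrist');b=s['frame'][:,:,::-1]
d=np.abs(a[:190].astype(int)-b[:190]).mean();print('diff',d)
k=512/480
p,q=plane(s,132*k,168*k,58),plane(s,347*k,168*k,58)
m=(p+q)/2;n=np.array([-.235,.972,0]);print(np.linalg.norm(p-q),m,'travel',(m-np.array([683.4,-32.5,58]))@n)
if d<6: print(r.hand_in())
```

```text
diff 8.890888843201754
94.61720311192182 [660.91316469  62.39068718  58.        ] travel 97.5181542366215
```

The panel still measures about 97 mm of travel. The image difference comes from the arm settling by 2 mm, so the tray is latched.

```bash
python3 -c "
from h import *
print(r.sense()['ft_force'],r.hand_in())"
```

```text
the job is handed in; nothing more can be done
[-0.07703053  1.37772319  0.24061043] None
```

The cell carrier stands in the tray's well, the tray is pressed in and has stayed latched at about 97 mm of travel by camera after release, and the job is handed in (no verdict was returned).

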